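# Make up two microscope kits

## Robot

A 6-joint arm with a two-finger parallel gripper is mounted at the origin on the work surface. World frame = base frame: x ahead of the robot, y to its left, z up, the work surface at z = 0. Lengths are in m, angles in rad, forces in N, time in s.
With the tool pointing down it reaches from about 0.375 to 0.9 m from the base axis. Payload 3.1 kg.
Tool frame: the origin (TCP) lies midway between the tips of the shut fingers; the grasp point (between the pads) lies robot.grip_depth behind it (robot.grip_depth is the distance from the TCP to the grasp point, in m); z points along the fingers, y is the line along which they close (so a half turn about z gives the same grasp; the last joint's range is limited). The gripper opens to 87 mm and grips with 3 to 60 N. Pads are 19 mm wide; open, the fingers measure 117 mm over their backs; the gripper's body (75 mm by 190 mm) begins 51 mm behind the grasp point.
Start: joints at [-1.514, 0.527, 1.433, -0, 1.181, -0.178], TCP at [0.145, -0.608, 0.223] pointing down, gripper open.
Joint ranges: [-3.08, 3.08], [-0.75, 2.2], [0.22, 2.44], [-1.43, 4.57], [0, 2.65], [-2.85, 2.85]. Speed limits (rad/s): [2.79, 2.79, 3.14, 3.14, 3.14, 3.14].

## Interface

Orientations are given as a unit quaternion [x, y, z, w].
In Python, from rig import robot, viewer, readout, ticket gives the robot as it stands (robot), with the cameras (viewer), the readings (readout) and the job (ticket).
- The arm moves only by the shell command python3 nudge.py 'ROWS' [OPENING] [FORCE]. ROWS is a JSON object whose key "moves" holds a list of rows, 1 to 20 of them, each of 4 numbers: dx, dy, dz in m, then a turn about the tool's z in rad; each row shifts and turns the commanded pose from where the row before left it, along the tool's axes as they then stand; what a row does not reach is not made up. A row lasts 1/12 s, in which the tool goes at most 0.0417 m and 0.125 rad, less where a joint would pass 70% of its speed; a pose out of reach is approached as far as the arm can. OPENING is the finger opening in m, set as the command begins (- or left out keeps the last). The fingers move at their own pace and stop on an object; FORCE is the grip in N (left out, the last holds). Time passes only in rows, so rows that do not move let the fingers close. It prints the time, the measured TCP pose, the force, the opening and the grip force at its end. Input that does not fit is refused with a message, and nothing moves.
- readout.get_obs(): the state, without advancing time (a new reading comes with each control period).
- viewer.camera(name): name is "side" or "top"; returns a dict with "img" (420x560x3 uint8, red, green, blue), "fx", "fy", "cx", "cy" (pixels), "xyz" and "attitude" of the camera in the world. Camera axes: x right, y down, z forward; pixel columns grow to the right and rows downward; lengths in m; the calibration is good to about 2 mm. A picture is of the moment at which its call begins. There is no depth.
- ticket.hand_in(): hands the job in; it is judged then, once.
The state is a dict: "time": time; "q": joint angles; "joint_velocities": joint speeds; "joint_torque": joint torques, N m; "position": TCP position; "tool_rot": TCP orientation; "ft_force": force on the tool from outside, world axes, zero at the start; "moment": the same for the moment, N m; "grip_width": finger opening in m; "grip_force": force on a finger pad.
Only numpy, scipy, OpenCV 4.12 (cv2) and the standard library are available. Lean on these libraries where they do the work, as an engineer would, in place of code of your own. Each camera call takes 0.05 s, during which the arm holds its last target. There are 200 camera calls.

## Task

Make up the two microscope kits, one thing standing upright in each compartment. In the two-compartment tray, put the short objective next to the tab and the eyepiece in the other compartment; in the three-compartment tray, put the long objective next to the tab, the filter cube in the middle and the camera tube at the far end. Set everything down gently without dropping it, and leave the middle-length objective, the oil bottle and the slide box where they are.

Things in the scene. Friction and masses are not known exactly. Their poses are not given: they have to be found in the camera images.
- short_objective: The short objective, the widest and lowest of three, standing upright, nose up: black cylindrical barrel 42 mm in diameter up to 36 mm, then an aluminium nose that tapers to 21 mm diameter at the top, 46 mm high in all, about 0.12 kg. Origin: centre of its underside; z up along its axis. Grip the barrel at about 27 mm height. Loose, standing on the bench. 
- middle_objective: The middle-length objective, spare, to be left alone, standing upright, nose up: black cylindrical barrel 33 mm in diameter up to 46 mm, then an aluminium nose that tapers to 16.5 mm diameter at the top, 60 mm high in all, about 0.12 kg. Origin: centre of its underside; z up along its axis. Loose, standing on the bench. 
- long_objective: The long objective, the tallest and slimmest, standing upright, nose up: black cylindrical barrel 26 mm in diameter up to 58 mm, then an aluminium nose that tapers to 13 mm diameter at the top, 76 mm high in all, about 0.12 kg. Origin: centre of its underside; z up along its axis. Grip the barrel at about 42 mm height. Loose, standing on the bench. 
- eyepiece: Eyepiece, standing upright: aluminium barrel 30 mm in diameter up to 28 mm, above it a wider black eyecup 42 mm in diameter, from 28 to 52 mm height, with a glass disc on top; 0.10 kg. Origin: centre of its underside; z up. Grip the eyecup at about 40 mm height. Loose, standing on the bench. 
- filter_cube: Filter cube: black block 40 x 40 mm, 44 mm high, with a round glass window in an aluminium ring on top and another window in its +x side; 0.10 kg. Origin: centre of its underside; x and y along its sides, z up. Grip across two parallel sides at about 30 mm height. Loose, standing on the bench. 
- camera_tube: Camera tube: plain aluminium tube standing on end, open at the top and bottom, 40 mm outside and 28 mm inside diameter, 48 mm high, 0.11 kg. Origin: centre of its underside; z up. Grip the outside at about 34 mm height. Loose, standing on the bench. 
- two_bay_tray: White two-compartment tray, fixed, any yaw; 140 mm (its y) by 72 mm (its x). 64 x 64 mm compartments along y, pitch 68 mm, centres at y = +34 (next to the tab) and -34 mm. Floor 4 mm above the bench; walls 4 mm thick, rims 10 mm above the bench. A flat tab (44 mm wide, 23 mm long, 5 mm high, dark dot) at its +y end. Origin: middle of the row, at bench level; z up.
- three_bay_tray: White three-compartment tray, fixed, any yaw; 208 mm (its y) by 72 mm (its x). 64 x 64 mm compartments along y, pitch 68 mm, centres at y = +68 (next to the tab), 0 (middle) and -68 (far end) mm. Floor 4 mm above the bench; walls 4 mm thick, rims 10 mm above the bench. A flat tab (44 mm wide, 23 mm long, 5 mm high, dark dot) at its +y end. Origin: middle of the row, at bench level; z up.
- oil_bottle: Bystander: closed amber bottle with a black cap, 36 mm in diameter, 75 mm high. Origin: centre of its underside. Loose; leave alone.
- slide_box: Bystander: closed grey box for slides, 85 x 115 mm, 32 mm high. Origin: centre of its underside. Loose; leave alone.

How it is judged:
At the end, for the whole second after the job is handed in: Each of the five things stands upright (tilt under 0.12 rad) on the floor of its own compartment, its underside's centre within 20 mm of the compartment's centre along both tray axes and 2 to 8 mm above the bench, at rest (under 0.02 m/s) (x of short_objective in the frame of two_bay_tray between -0.02 and 0.02 m and y of short_objective in the frame of two_bay_tray between 0.014 and 0.054 m and z of short_objective in the frame of two_bay_tray between 0.002 and 0.008 m and angle between each of short_objective, eyepiece, long_objective, filter_cube, camera_tube's own z axis and vertical below 0.12 rad and linear speed of each of short_objective, eyepiece, long_objective, filter_cube, camera_tube below 0.02 m/s and x of eyepiece in the frame of two_bay_tray between -0.02 and 0.02 m and y of eyepiece in the frame of two_bay_tray between -0.054 and -0.014 m and z of eyepiece in the frame of two_bay_tray between 0.002 and 0.008 m and x of long_objective in the frame of three_bay_tray between -0.02 and 0.02 m and y of long_objective in the frame of three_bay_tray between 0.048 and 0.088 m and z of long_objective in the frame of three_bay_tray between 0.002 and 0.008 m and x of filter_cube in the frame of three_bay_tray between -0.02 and 0.02 m and y of filter_cube in the frame of three_bay_tray between -0.02 and 0.02 m and z of filter_cube in the frame of three_bay_tray between 0.002 and 0.008 m and x of camera_tube in the frame of three_bay_tray between -0.02 and 0.02 m and y of camera_tube in the frame of three_bay_tray between -0.088 and -0.048 m and z of camera_tube in the frame of three_bay_tray between 0.002 and 0.008 m); the robot touches nothing.
It fails at once if one of the five kit things is dropped or thrown (faster than 0.7 m/s while the fingers do not touch it, a fall of about 25 mm) ((linear speed of short_objective above 0.7 m/s and contact force between short_objective and the fingers below 0.05 N) or (linear speed of eyepiece above 0.7 m/s and contact force between eyepiece and the fingers below 0.05 N) or (linear speed of long_objective above 0.7 m/s and contact force between long_objective and the fingers below 0.05 N) or (linear speed of filter_cube above 0.7 m/s and contact force between filter_cube and the fingers below 0.05 N) or (linear speed of camera_tube above 0.7 m/s and contact force between camera_tube and the fingers below 0.05 N)).
It fails at once if the middle objective, the oil bottle or the slide box is moved by more than 25 mm or tipped by more than 0.4 rad ((distance of middle_objective from where it was at the start of the episode above 0.025 m or angle between middle_objective's own z axis and vertical above 0.4 rad) or (distance of oil_bottle from where it was at the start of the episode above 0.025 m or angle between oil_bottle's own z axis and vertical above 0.4 rad) or (distance of slide_box from where it was at the start of the episode above 0.025 m or angle between slide_box's own z axis and vertical above 0.4 rad)).
It also fails if it takes over 115 s, if anything falls off the work surface, if the arm or the gripper's body presses on something with over 40 N, if the wrist force passes 120 N, or if a joint passes its speed limit or range.

## Working session

There is one attempt and no reset: what is moved stays moved. The work goes in short steps, Python scripts to look and compute and a shell command to move; the robot and the scene stay as the last step left them, time stands still between calls to the robot, and variables do not carry over. Pictures are saved under pics/ and viewed, at most 14 in all, crops included, and the job is handed in when it is done.

```bash
ls; mkdir -p pics; python3 - <<'E'
from rig import robot, viewer, readout, ticket
import cv2
for n in("top","side"):
    c=viewer.camera(n); cv2.imwrite(f"pics/{n}0.png",c["img"][:,:,::-1]); print(n,{k:c[k] for k in c if k!="img"})
o=readout.get_obs();print(o,robot.grip_depth)
E
```

```text
nudge.py
pics
rig.py
top {'fx': 505.56833184837944, 'fy': 505.56833184837944, 'cx': 273.5443515582523, 'cy': 208.45415358522422, 'xyz': array([ 0.39187165, -0.00127165,  1.07133804]), 'attitude': array([ 0.707964  , -0.70041485,  0.06430285, -0.06380556])}
side {'fx': 463.936481565119, 'fy': 463.936481565119, 'cx': 282.3030309799014, 'cy': 201.5868927746773, 'xyz': array([0.41902347, 0.7557107 , 0.70117814]), 'attitude': array([-0.09328643,  0.90279849, -0.41652793,  0.05250724])}
{'time': 0.1, 'q': array([-1.51451198e+00,  5.28383400e-01,  1.43379549e+00,  1.79539697e-05,
        1.18142264e+00, -1.78548162e-01]), 'joint_velocities': array([ 0.00120417, -0.00384763, -0.0013717 ,  0.00048746,  0.00202293,
       -0.00159049]), 'joint_torque': array([-3.93262308e-04, -4.40986061e+01, -1.77151251e+01,  6.33732369e-02,
        5.34054777e-02, -5.09724418e-05]), 'position': array([ 0.14539071, -0.60715727,  0.22165646]), 'tool_rot': array([ 9.93114527e-01,  1.17143192e-01,  6.96508713e-05, -1.00205130e-03]), 'ft_force': array([ 0.45398054,  0.40844969, -0.36533946]), 'moment': array([-0.0070511 , -0.00719534,  0.00461285]), 'grip_force': 0.0, 'grip_width': 0.08678970384485095} 0.0187
```

View pics/top0.png

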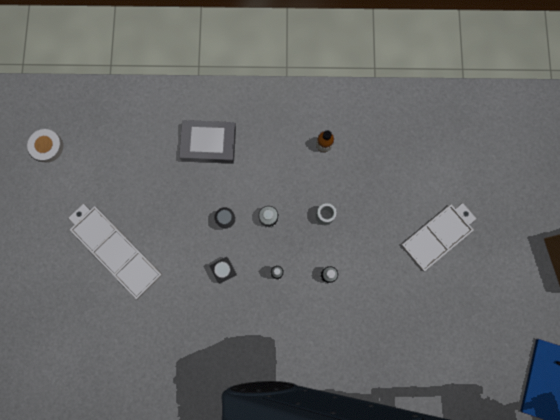

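View pics/side0.png

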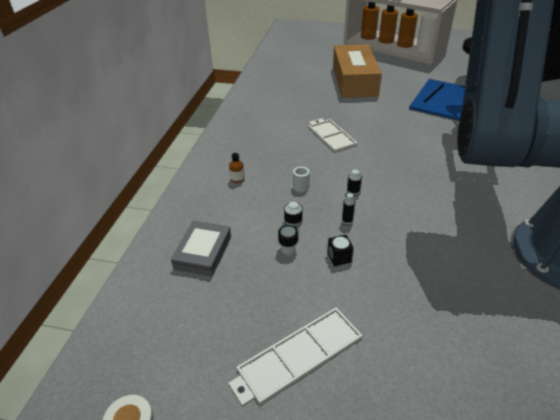

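The top view shows the eyepiece at (224,217), short objective (269,215), tube (327,213), cube (222,269), long objective (277,272) and middle objective (330,274). The two-bay tray is at about (437,237) with its tab at (466,213), and the three-bay tray at about (115,250) with its tab at (79,214). Next I'll enlarge crops of these areas.

```bash
python3 - <<'E'
import cv2
import numpy as np
t=cv2.imread("pics/top0.png");s=cv2.imread("pics/side0.png")
def crop(im,x,y,w,h,k,n):
    c=cv2.resize(im[y:y+h,x:x+w],None,fx=k,fy=k,interpolation=cv2.INTER_CUBIC)
    for i in range(0,w,10):
        cv2.putText(c,str(x+i),(i*k,8),0,.3,(0,255,255),1); c[:,i*k]=c[:,i*k]*.7+np.array([0,70,70])
    for i in range(0,h,10):
        cv2.putText(c,str(y+i),(0,i*k+4),0,.3,(0,255,255),1); c[i*k]=c[i*k]*.7+np.array([0,70,70])
    cv2.imwrite(f"pics/{n}.png",c)
crop(t,200,195,150,95,5,"ct")
crop(s,265,155,105,115,5,"cs")
a=cv2.hconcat([t[200:300,60:165],t[200:300,395:485]])
crop(t,60,200,105,100,5,"ct3")
crop(s,225,305,140,100,5,"cs3")
crop(t,395,200,90,75,5,"ct2")
crop(s,300,110,65,50,8,"cs2")
E
```

```text
(no output)
```

View pics/ct.png

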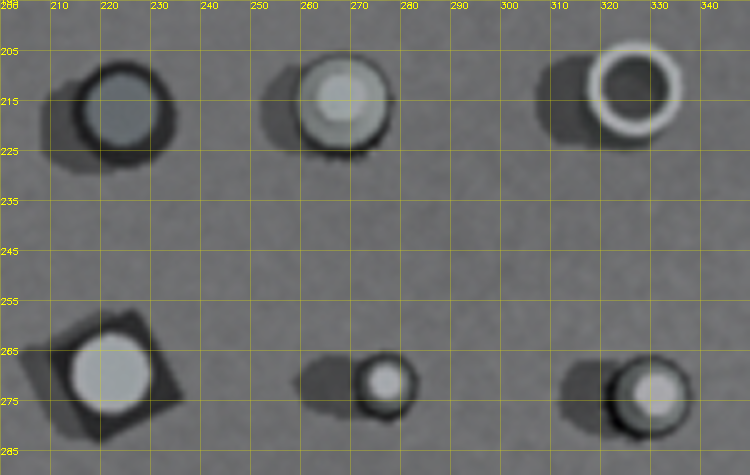

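View pics/cs.png

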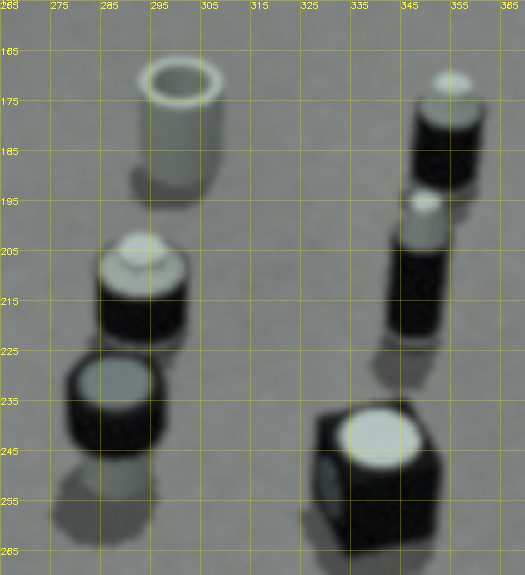

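View pics/ct3.png

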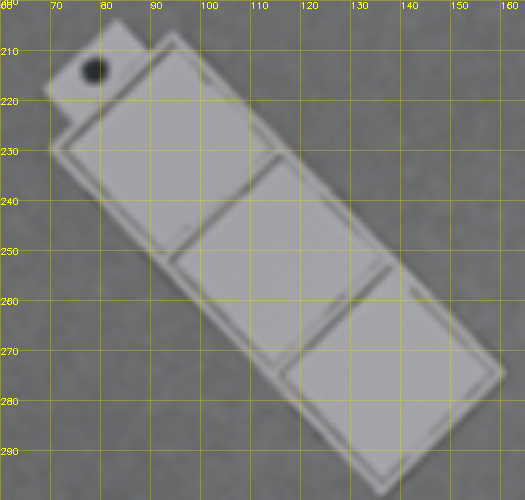

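View pics/cs3.png

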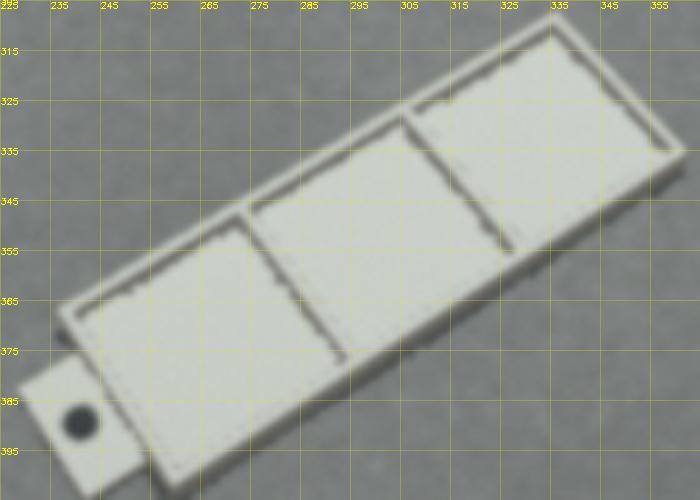

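View pics/ct2.png

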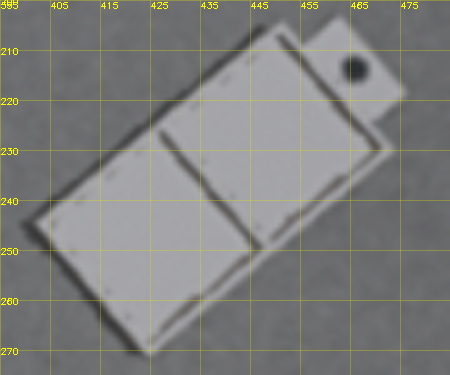

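View pics/cs2.png

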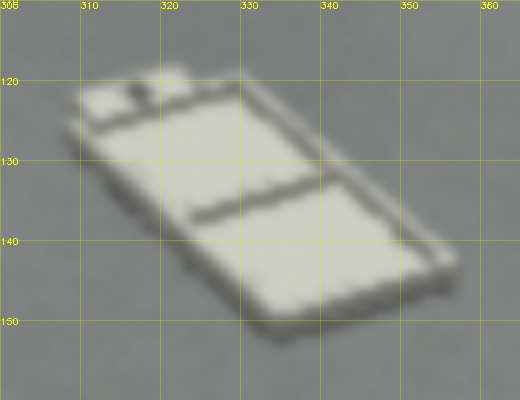

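In the enlarged crops I can see the round tops, the cube corners and the tray rims and dots. I read their pixel positions off the grids and will triangulate from those.

```bash
cat > h.py <<'E'
import numpy as np
from scipy.spatial.transform import Rotation as R
from scipy.optimize import least_squares
C={'t':(505.568,273.544,208.454,[0.39187165,-0.00127165,1.07133804],[0.707964,-0.70041485,0.06430285,-0.06380556]),
's':(463.936,282.303,201.587,[0.41902347,0.7557107,0.70117814],[-0.09328643,0.90279849,-0.41652793,0.05250724])}
def proj(c,P):
    f,cx,cy,p,q=C[c]; v=R.from_quat(q).inv().apply(np.atleast_2d(P)-p)
    return v[:,:2]/v[:,2:]*f+[cx,cy]
def tri(a,b):
    r=least_squares(lambda P:np.r_[proj('t',P)[0]-a,proj('s',P)[0]-b],[.5,0,0]); return r.x,abs(r.fun).max()
def atz(c,px,z):
    f,cx,cy,p,q=C[c]; d=R.from_quat(q).apply([(px[0]-cx)/f,(px[1]-cy)/f,1]); p=np.array(p)
    return p+d*(z-p[2])/d[2]
def tool():
    from rig import robot, viewer, readout, ticket
    o=readout.get_obs(); return o['position'],R.from_quat(o['tool_rot']).as_matrix(),o
E
python3 - <<'E'
from h import *
np.set_printoptions(precision=4,suppress=True)
F=dict(eye=((224.2,217),(288.2,231.6)),short=((268.4,214.4),(293.4,204.6)),tube=((327,212.6),(301.2,171.6)),cube=((222.2,269.6),(341,242.4)),long=((277.2,271.2),(350.2,195.2)),mid=((331.2,273.8),(355.6,171.6)))
for k,v in F.items(): print(k,*tri(*v))
cc=[atz('t',(u/5+199.6,v/5+194.6),.044)for u,v in((135,310),(183,398),(100,442))]
for a,b in((0,1),(1,2)): d=cc[b]-cc[a]; print('cube edge',np.hypot(*d[:2]),np.degrees(np.arctan2(d[1],d[0])))
print('cubecentre',(cc[0]+cc[2])/2)
def fit(L,T,S,dT,dS,g):
    K=np.array([[-.036,L/2],[.036,L/2],[.036,-L/2],[-.036,-L/2]])
    def res(p,per=None):
        c,s=np.cos(p[2]),np.sin(p[2]); W=lambda k,z:np.c_[k@np.array([[c,s],[-s,c]])+p[:2],np.full(len(k),z)]
        Q=W(K,p[3]); D=W(np.array([[0,L/2+.0115]]),p[3]-.005)
        out=[]
        for cam,X,d in(('t',T,dT),('s',S,dS)):
            P=proj(cam,Q); X=np.array(X)
            i=np.linalg.norm(P[:,None]-X[None],axis=2).argmin(1)
            out+=[(P-X[i]).ravel(),(proj(cam,D)[0]-d)]
        return np.concatenate(out)
    b=min((least_squares(res,[*g,y,.01])for y in np.arange(-3,3.2,.5)),key=lambda r:r.cost)
    print('tray',b.x,np.degrees(b.x[2]),abs(b.fun).max(),b.fun.round(1)); p=b.x
    for y in ((.034,-.034) if L<.2 else (.068,0,-.068)): print('bay',y,p[:2]+y*np.array([-np.sin(p[2]),np.cos(p[2])]))
fit(.208,[(95,206.4),(160.6,274.6),(136.4,298.8),(70.6,230)],[(237,367),(336,308),(362,335.4),(259.4,403)],(79,214),(241,389.6),atz('t',(115,250),0)[:2])
fit(.140,[(425,269.4),(473.6,230),(451.6,204.8),(402,244.4)],[(330,118.8),(357.2,141.9),(334.4,149.7),(308.8,125.6)],(465.5,213.4),(317.1,121.9),atz('t',(437,237),0)[:2])
for n,px in(('oil',(326,140)),('slide',(207,141))): print(n,atz('t',px,.03))
p,r,o=tool();print(p,r)
E
```

```text
eye [0.5604 0.0997 0.0515] 0.15665425491570772
short [0.5677 0.0095 0.0457] 0.11692549998304003
tube [ 0.5728 -0.1112  0.0455] 0.13144730557871753
cube [0.4537 0.1015 0.0437] 0.056452472953537836
long [ 0.4497 -0.0095  0.0755] 0.03384177765161667
mid [ 0.4468 -0.1171  0.0591] 0.08578499375857973
cube edge 0.04070831515506697 -150.03290144760274
cube edge 0.03751971080494987 118.54157190644469
cubecentre [0.4533 0.0996 0.044 ]
tray [ 0.491   0.3315 -0.7655  0.0068] -43.859886627912836 0.9702550516716713 [-1.  -0.6 -0.1 -0.7  1.  -0.4 -0.2  0.4  0.6  0.2  0.2 -0.2 -0.6  0.1
  0.1 -0.4  0.6  0.5  0.6  0.3]
bay 0.068 [0.5382 0.3806]
bay 0 [0.491  0.3315]
bay -0.068 [0.4439 0.2825]
tray [ 0.5296 -0.3501 -2.4602  0.0082] -140.960426352323 1.5070908204799593 [-0.3 -1.2  0.5 -0.3 -0.3  1.5  0.  -0.4  0.3  0.3 -0.3 -0.3  0.1  0.3
 -0.   0.6 -0.  -0.1  0.3 -0. ]
bay 0.034 [ 0.551  -0.3766]
bay -0.034 [ 0.5082 -0.3237]
oil [ 0.7336 -0.1121  0.03  ]
slide [0.7285 0.1434 0.03  ]
[ 0.1454 -0.6072  0.2217] [[ 0.9726  0.2327 -0.0001]
 [ 0.2327 -0.9726  0.002 ]
 [ 0.0004 -0.002  -1.    ]]
```

```bash
cat > go.py <<'E'
import sys
from h import *
# usage: go.py x y z [phi] -> tool-axis displacement from the measured pose
p,r,o=tool(); a=list(map(float,sys.argv[1:]))
phi=np.arctan2(r[1,0],r[0,0]); print('t',round(o['time'],2),'pos',p.round(4),'phi',phi.round(3),'q6',o['q'][5].round(2),'w',round(o['grip_width'],4))
d=r.T@(np.array(a[:3])-p); print('tool move',d.round(4),'turn',(phi-a[3]).round(3) if len(a)>3 else '')
E
python3 nudge.py '{"moves":[[0,0,0,-0.114],[0,0,0,-0.114],[0,0,0,-0.114],[0,0,0,-0.114],[0,0,0,-0.114],[0,0,0,0]]}' 0.065 15
python3 go.py .4497 -.0095 .16 .805
```

```text
time: 0.6
position: [0.1454, -0.6074, 0.222]
tool_rot: [0.92, 0.393, 0.0, -0.001]
ft_force: [0.7, -0.1, 0.3]
grip_width: 0.0659
grip_force: 0.0
t 0.6 pos [ 0.1454 -0.6074  0.222 ] phi 0.807 q6 -0.75 w 0.0659
tool move [ 0.6422 -0.1939  0.0627] turn 0.002
```

```bash
python3 nudge.py '{"moves":[[0.018,-0.0054,0.0018,0],[0.0357,-0.0108,0.0035,0],[0.0357,-0.0108,0.0035,0],[0.0357,-0.0108,0.0035,0],[0.0357,-0.0108,0.0035,0],[0.0357,-0.0108,0.0035,0],[0.0357,-0.0108,0.0035,0],[0.0357,-0.0108,0.0035,0],[0.0357,-0.0108,0.0035,0],[0.0357,-0.0108,0.0035,0],[0.0357,-0.0108,0.0035,0],[0.0357,-0.0108,0.0035,0],[0.0357,-0.0108,0.0035,0],[0.0357,-0.0108,0.0035,0],[0.0357,-0.0108,0.0035,0],[0.0357,-0.0108,0.0035,0],[0.0357,-0.0108,0.0035,0],[0.0357,-0.0108,0.0035,0],[0.0173,-0.0053,0,0],[0,0,0,0]]}'
python3 go.py .4497 -.0095 .0233 .805
```

```text
time: 2.27
position: [0.4519, -0.0073, 0.1611]
tool_rot: [0.92, 0.393, 0.001, -0.0]
ft_force: [-0.5, -1.0, 0.5]
grip_width: 0.0651
grip_force: 0.0
t 2.27 pos [ 0.4519 -0.0073  0.1611] phi 0.807 q6 0.5 w 0.0651
tool move [-3.200e-03 -1.000e-04  1.378e-01] turn 0.002
```

```bash
python3 nudge.py '{"moves":[[-0.003,0,0.025,0],[0,0,0.03,0],[0,0,0.03,0],[0,0,0.025,0],[0,0,0.018,0],[0,0,0.01,0],[0,0,0,0],[0,0,0,0]]}'
python3 nudge.py '{"moves":[[0,0,0,0],[0,0,0,0],[0,0,0,0],[0,0,0,0],[0,0,0,0],[0,0,0,0]]}' 0.0 15
python3 go.py .4497 -.0095 .0233 .805
```

```text
time: 2.93
position: [0.448, -0.0132, 0.0229]
tool_rot: [0.921, 0.391, -0.001, -0.0]
ft_force: [0.9, 0.4, 0.1]
grip_width: 0.065
grip_force: 0.0
time: 3.43
position: [0.4487, -0.0124, 0.0236]
tool_rot: [0.92, 0.392, 0.0, 0.0]
ft_force: [0.2, 0.3, 0.7]
grip_width: 0.0331
grip_force: 0.0
t 3.43 pos [ 0.4487 -0.0124  0.0236] phi 0.805 q6 0.49 w 0.0331
tool move [ 0.0028 -0.0014  0.0003] turn -0.0
```

```bash
python3 nudge.py '{"moves":[[0,0,0,0],[0,0,0,0],[0,0,0,0],[0,0,0,0]]}' 0.0 20
python3 nudge.py '{"moves":[[0,0,-0.01,0],[0,0,-0.03,0],[0,0,-0.04,0],[0,0,-0.03,0],[0,0,-0.015,0],[0,0,0,0]]}'
python3 go.py .5382 .3806 .148 .805
```

```text
time: 3.77
position: [0.4483, -0.0123, 0.0234]
tool_rot: [0.92, 0.392, -0.0, -0.0]
ft_force: [-1.1, -0.0, 3.2]
grip_width: 0.0256
grip_force: 20.0
time: 4.27
position: [0.451, -0.0131, 0.1513]
tool_rot: [0.92, 0.392, 0.003, 0.003]
ft_force: [0.4, 0.4, -0.7]
grip_width: 0.0254
grip_force: 20.0
t 4.27 pos [ 0.451  -0.0131  0.1513] phi 0.805 q6 0.49 w 0.0254
tool move [ 0.3442 -0.21    0.0031] turn 0.0
```

```bash
python3 nudge.py '{"moves":[[0.0142,-0.0087,0,0],[0.0287,-0.0175,0,0],[0.0287,-0.0175,0,0],[0.0287,-0.0175,0,0],[0.0287,-0.0175,0,0],[0.0287,-0.0175,0,0],[0.0287,-0.0175,0,0],[0.0287,-0.0175,0,0],[0.0287,-0.0175,0,0],[0.0287,-0.0175,0,0],[0.0287,-0.0175,0,0],[0.0287,-0.0175,0,0],[0.0142,-0.0087,0,0],[0,0,0,0],[0,0,0,0],[0,0,0,0]]}'
python3 go.py .5382 .3806 .0283 .805
```

```text
time: 5.6
position: [0.5346, 0.3798, 0.1464]
tool_rot: [0.92, 0.392, -0.002, 0.0]
ft_force: [-0.7, 0.2, -0.8]
grip_width: 0.0258
grip_force: 20.0
t 5.6 pos [0.5346 0.3798 0.1464] phi 0.805 q6 1.21 w 0.0258
tool move [0.0036 0.0022 0.1181] turn -0.0
```

```bash
python3 nudge.py '{"moves":[[0.002,0.001,0.02,0],[0.001,0.001,0.03,0],[0,0,0.03,0],[0,0,0.02,0],[0,0,0.01,0],[0,0,0.005,0],[0,0,0,0],[0,0,0,0],[0,0,0,0]]}'
python3 go.py .5382 .3806 .0274 .805
```

```text
time: 6.35
position: [0.5406, 0.3822, 0.0349]
tool_rot: [0.92, 0.391, 0.002, -0.0]
ft_force: [-0.4, -0.1, -0.6]
grip_width: 0.0258
grip_force: 20.0
t 6.35 pos [0.5406 0.3822 0.0349] phi 0.805 q6 1.21 w 0.0258
tool move [-0.0028 -0.0006  0.0075] turn -0.0
```

```bash
python3 nudge.py '{"moves":[[0,0,0.002,0],[0,0,0.002,0],[0,0,0.001,0],[0,0,0,0],[0,0,0,0],[0,0,0,0],[0,0,0,0]]}'
for i in 1; do python3 go.py .5382 .3806 .0274 .805; done
```

```text
time: 6.93
position: [0.5394, 0.3819, 0.0283]
tool_rot: [0.92, 0.392, 0.0, 0.0]
ft_force: [0.4, -1.4, -0.7]
grip_width: 0.0253
grip_force: 20.0
t 6.93 pos [0.5394 0.3819 0.0283] phi 0.805 q6 1.21 w 0.0253
tool move [-0.0017  0.0001  0.0009] turn -0.0
```

```bash
python3 nudge.py '{"moves":[[0,0,0.001,0],[0,0,0.001,0],[0,0,0,0],[0,0,0,0]]}'
python3 nudge.py '{"moves":[[0,0,0,0],[0,0,0,0],[0,0,0,0],[0,0,0,0],[0,0,0,0],[0,0,0,0],[0,0,-0.01,0],[0,0,-0.03,0],[0,0,-0.04,0],[0,0,-0.03,0],[0,0,-0.015,0],[0,0,0,0]]}' 0.065
python3 go.py .5728 -.1112 .15 .805
```

```text
time: 7.27
position: [0.5396, 0.382, 0.0274]
tool_rot: [0.92, 0.392, 0.0, -0.0]
ft_force: [-1.8, -0.2, 3.9]
grip_width: 0.0257
grip_force: 20.0
time: 8.27
position: [0.5423, 0.3834, 0.1572]
tool_rot: [0.92, 0.392, 0.005, -0.0]
ft_force: [-0.5, 0.3, -0.1]
grip_width: 0.065
grip_force: 0.0
t 8.27 pos [0.5423 0.3834 0.1572] phi 0.805 q6 1.21 w 0.065
tool move [-0.3354  0.3648  0.0051] turn -0.0
```

```bash
python3 nudge.py '{"moves":[[-0.0129,0.014,0.005,0],[-0.0258,0.0281,0,0],[-0.0258,0.0281,0,0],[-0.0258,0.0281,0,0],[-0.0258,0.0281,0,0],[-0.0258,0.0281,0,0],[-0.0258,0.0281,0,0],[-0.0258,0.0281,0,0],[-0.0258,0.0281,0,0],[-0.0258,0.0281,0,0],[-0.0258,0.0281,0,0],[-0.0258,0.0281,0,0],[-0.0258,0.0281,0,0],[-0.0129,0.014,0,0],[0,0,0,0],[0,0,0,0],[0,0,0,0]]}'
python3 go.py .5728 -.1112 .0153 .805
```

```text
time: 9.68
position: [0.569, -0.1119, 0.1455]
tool_rot: [0.92, 0.392, -0.001, -0.001]
ft_force: [0.8, 0.3, -0.5]
grip_width: 0.0652
grip_force: 0.0
t 9.68 pos [ 0.569  -0.1119  0.1455] phi 0.805 q6 0.38 w 0.0652
tool move [0.0033 0.0026 0.1302] turn -0.0
```

```bash
python3 nudge.py '{"moves":[[0.002,0.001,0.02,0],[0,0,0.03,0],[0,0,0.03,0],[0,0,0.025,0],[0,0,0.015,0],[0,0,0.01,0],[0,0,0,0],[0,0,0,0],[0,0,0,0]]}'
python3 go.py .5728 -.1112 .0153 .805
python3 nudge.py '{"moves":[[0,0,0,0],[0,0,0,0],[0,0,0,0],[0,0,0,0],[0,0,0,0],[0,0,0,0],[0,0,0,0],[0,0,0,0],[0,0,0,0]]}' 0.0 20
```

```text
time: 10.43
position: [0.5729, -0.1119, 0.0173]
tool_rot: [0.92, 0.392, 0.001, 0.001]
ft_force: [-1.1, -0.2, 0.5]
grip_width: 0.0649
grip_force: 0.0
t 10.43 pos [ 0.5729 -0.1119  0.0173] phi 0.806 q6 0.38 w 0.0649
tool move [ 0.0004 -0.0006  0.002 ] turn 0.001
time: 11.18
position: [0.572, -0.1123, 0.0167]
tool_rot: [0.92, 0.392, -0.0, -0.0]
ft_force: [-2.2, 1.1, 4.9]
grip_width: 0.0402
grip_force: 20.0
```

Gripped at 40 mm. Next I lift it and carry it to the far-end bay.

```bash
python3 nudge.py '{"moves":[[0,0,-0.01,0],[0,0,-0.03,0],[0,0,-0.04,0],[0,0,-0.03,0],[0,0,-0.02,0],[0,0,0,0],[0,0,0,0]]}'
python3 go.py .4439 .2825 .147 .805
```

```text
time: 11.77
position: [0.5729, -0.1126, 0.1476]
tool_rot: [0.92, 0.392, 0.001, 0.001]
ft_force: [0.1, -0.8, -0.5]
grip_width: 0.0397
grip_force: 20.0
t 11.77 pos [ 0.5729 -0.1126  0.1476] phi 0.805 q6 0.38 w 0.0397
tool move [ 1.954e-01 -3.669e-01 -3.000e-04] turn -0.0
```

```bash
python3 nudge.py '{"moves":[[0.0082,-0.0153,0,0],[0.0163,-0.0306,0,0],[0.0163,-0.0306,0,0],[0.0163,-0.0306,0,0],[0.0163,-0.0306,0,0],[0.0163,-0.0306,0,0],[0.0163,-0.0306,0,0],[0.0163,-0.0306,0,0],[0.0163,-0.0306,0,0],[0.0163,-0.0306,0,0],[0.0163,-0.0306,0,0],[0.0163,-0.0306,0,0],[0.0082,-0.0153,0,0],[0,0,0,0],[0,0,0,0],[0,0,0,0],[0,0,0,0]]}'
python3 go.py .4439 .2825 .0207 .805
```

```text
time: 13.18
position: [0.4428, 0.2822, 0.1455]
tool_rot: [0.92, 0.391, -0.001, 0.0]
ft_force: [0.1, -0.4, -0.6]
grip_width: 0.0397
grip_force: 20.0
t 13.18 pos [0.4428 0.2822 0.1455] phi 0.804 q6 1.12 w 0.0397
tool move [0.0012 0.0007 0.1248] turn -0.001
```

```bash
python3 nudge.py '{"moves":[[0.001,0,0.02,0],[0,0,0.03,0],[0,0,0.03,0],[0,0,0.02,0],[0,0,0.014,0],[0,0,0.006,0],[0,0,0,0],[0,0,0,0],[0,0,0,0],[0,0,0.001,0],[0,0,0.001,0],[0,0,0,0],[0,0,0,0],[0,0,0,0]]}'
python3 go.py .4439 .2825 .0207 .805
```

```text
time: 14.35
position: [0.4439, 0.2841, 0.0245]
tool_rot: [0.92, 0.392, 0.0, 0.0]
ft_force: [0.1, 0.0, -1.5]
grip_width: 0.0398
grip_force: 20.0
t 14.35 pos [0.4439 0.2841 0.0245] phi 0.805 q6 1.12 w 0.0398
tool move [-0.0012  0.0011  0.0038] turn -0.0
```

```bash
python3 nudge.py '{"moves":[[0,0,0.001,0],[0,0,0.001,0],[0,0,0.001,0],[0,0,0,0],[0,0,0,0],[0,0,0,0]]}'
python3 nudge.py '{"moves":[[0,0,0.001,0],[0,0,0,0],[0,0,0,0]]}'
python3 go.py .4439 .2825 .0207 .805
```

```text
time: 14.85
position: [0.4438, 0.284, 0.0212]
tool_rot: [0.92, 0.392, -0.0, -0.0]
ft_force: [-0.2, 0.4, -0.7]
grip_width: 0.0401
grip_force: 20.0
time: 15.1
position: [0.4439, 0.284, 0.0206]
tool_rot: [0.92, 0.392, 0.0, 0.0]
ft_force: [-0.0, -0.8, 3.6]
grip_width: 0.04
grip_force: 20.0
t 15.1 pos [0.4439 0.284  0.0206] phi 0.805 q6 1.12 w 0.04
tool move [-0.0011  0.001  -0.0001] turn -0.0
```

Contact with the floor. I release and head for the cube at phi 0.51.

```bash
python3 nudge.py '{"moves":[[0,0,0,0],[0,0,0,0],[0,0,0,0],[0,0,0,0],[0,0,0,0],[0,0,-0.01,0],[0,0,-0.03,0],[0,0,-0.04,0],[0,0,-0.03,0],[0,0,-0.015,0.1],[0,0,0,0.1],[0,0,0,0.095],[0,0,0,0],[0,0,0,0]]}' 0.07
python3 go.py .4535 .1008 .146 .51
```

```text
time: 16.27
position: [0.4437, 0.284, 0.1458]
tool_rot: [0.967, 0.253, 0.0, -0.0]
ft_force: [1.1, 0.3, -0.3]
grip_width: 0.0697
grip_force: 0.0
t 16.27 pos [0.4437 0.284  0.1458] phi 0.512 q6 1.42 w 0.0697
tool move [-0.0812  0.1645 -0.0002] turn 0.002
```

```bash
python3 nudge.py '{"moves":[[-0.0068,0.0137,0,0],[-0.0135,0.0274,0,0],[-0.0135,0.0274,0,0],[-0.0135,0.0274,0,0],[-0.0135,0.0274,0,0],[-0.0135,0.0274,0,0],[-0.0068,0.0137,0,0],[0,0,0,0],[0,0,0.02,0],[0,0,0.03,0],[0,0,0.03,0],[0,0,0.02,0],[0,0,0,0],[0,0,0,0],[0,0,0,0],[0,0,0,0]]}'
python3 go.py .4535 .1008 .0113 .51
```

```text
time: 17.6
position: [0.4543, 0.1013, 0.0465]
tool_rot: [0.968, 0.253, 0.001, 0.0]
ft_force: [-0.1, 0.4, 0.1]
grip_width: 0.0693
grip_force: 0.0
t 17.6 pos [0.4543 0.1013 0.0465] phi 0.511 q6 1.04 w 0.0693
tool move [-0.001  -0.      0.0352] turn 0.001
```

```bash
python3 nudge.py '{"moves":[[0,0,0.015,0],[0,0,0.013,0],[0,0,0.006,0],[0,0,0,0],[0,0,0,0],[0,0,0,0]]}'
python3 nudge.py '{"moves":[[0,0,0,0],[0,0,0,0],[0,0,0,0],[0,0,0,0],[0,0,0,0],[0,0,0,0],[0,0,0,0],[0,0,0,0],[0,0,0,0]]}' 0.0 20
python3 nudge.py '{"moves":[[0,0,-0.01,0],[0,0,-0.03,0],[0,0,-0.04,0],[0,0,-0.03,0],[0,0,-0.02,-0.1],[0,0,0,-0.1],[0,0,0,-0.095],[0,0,0,0],[0,0,0,0]]}'
python3 go.py .491 .3315 .141 .805
```

```text
time: 18.1
position: [0.4538, 0.101, 0.0121]
tool_rot: [0.968, 0.252, 0.001, 0.0]
ft_force: [-0.2, 0.2, 0.0]
grip_width: 0.07
grip_force: 0.0
time: 18.85
position: [0.453, 0.101, 0.0113]
tool_rot: [0.968, 0.252, -0.0, -0.0]
ft_force: [-0.8, 0.8, 2.1]
grip_width: 0.0397
grip_force: 20.0
time: 19.6
position: [0.453, 0.1009, 0.1416]
tool_rot: [0.921, 0.39, 0.0, 0.0]
ft_force: [-0.5, 0.3, -0.9]
grip_width: 0.0401
grip_force: 20.0
t 19.6 pos [0.453  0.1009 0.1416] phi 0.802 q6 0.75 w 0.0401
tool move [ 0.1922 -0.133   0.0006] turn -0.003
```

```bash
python3 nudge.py '{"moves":[[0.012,-0.0083,0,0],[0.024,-0.0166,0,0],[0.024,-0.0166,0,0],[0.024,-0.0166,0,0],[0.024,-0.0166,0,0],[0.024,-0.0166,0,0],[0.024,-0.0166,0,0],[0.024,-0.0166,0,0],[0.012,-0.0083,0,0],[0,0,0,0],[0,0,0.02,0],[0,0,0.03,0],[0,0,0.03,0],[0,0,0.02,0],[0,0,0.012,0],[0,0,0.006,0],[0,0,0,0],[0,0,0,0],[0,0,0,0],[0,0,0,0]]}'
python3 go.py .491 .3315 .0153 .805
```

```text
time: 21.27
position: [0.4917, 0.3317, 0.0247]
tool_rot: [0.92, 0.392, 0.001, 0.0]
ft_force: [-0.0, 1.0, -1.4]
grip_width: 0.0396
grip_force: 20.0
t 21.27 pos [0.4917 0.3317 0.0247] phi 0.805 q6 1.17 w 0.0396
tool move [-0.0007 -0.0004  0.0094] turn -0.0
```

```bash
python3 nudge.py '{"moves":[[0,0,0.002,0],[0,0,0.002,0],[0,0,0.002,0],[0,0,0.001,0],[0,0,0.001,0],[0,0,0,0],[0,0,0,0],[0,0,0,0],[0,0,0,0]]}'
python3 nudge.py '{"moves":[[0,0,0.001,0],[0,0,0,0],[0,0,0,0]]}'
python3 go.py .491 .3315 .0153 .805
```

```text
time: 22.02
position: [0.4906, 0.3314, 0.0154]
tool_rot: [0.92, 0.392, -0.0, -0.0]
ft_force: [-1.1, -0.4, 2.1]
grip_width: 0.0396
grip_force: 20.0
time: 22.27
position: [0.4906, 0.3314, 0.0153]
tool_rot: [0.92, 0.392, 0.0, -0.0]
ft_force: [-1.0, -0.3, 6.9]
grip_width: 0.0395
grip_force: 20.0
t 22.27 pos [0.4906 0.3314 0.0153] phi 0.805 q6 1.17 w 0.0395
tool move [0.0004 0.0002 0.    ] turn -0.0
```

```bash
python3 nudge.py '{"moves":[[0,0,0,0],[0,0,0,0],[0,0,0,0],[0,0,0,0],[0,0,0,0],[0,0,-0.01,0],[0,0,-0.03,0],[0,0,-0.04,0],[0,0,-0.03,0],[0,0,-0.02,0],[0,0,0,0]]}' 0.065
python3 nudge.py '{"moves":[[0,0,0,-0.12],[0,0,0,-0.12],[0,0,0,-0.12],[0,0,0,-0.12],[0,0,0,-0.12],[0,0,0,-0.12],[0,0,0,-0.12],[0,0,0,-0.12],[0,0,0,-0.12],[0,0,0,-0.12],[0,0,0,-0.12],[0,0,0,-0.12],[0,0,0,0],[0,0,0,0]]}'
python3 go.py .5604 .0997 .145 2.25
```

```text
time: 23.18
position: [0.4939, 0.3329, 0.1501]
tool_rot: [0.92, 0.392, 0.006, -0.0]
ft_force: [1.5, -0.3, -0.2]
grip_width: 0.0652
grip_force: 0.0
time: 24.35
position: [0.4903, 0.3312, 0.1439]
tool_rot: [0.435, 0.9, -0.0, -0.0]
ft_force: [0.3, 0.3, -0.4]
grip_width: 0.0649
grip_force: 0.0
t 24.35 pos [0.4903 0.3312 0.1439] phi 2.242 q6 -0.27 w 0.0649
tool move [-0.2249 -0.089  -0.0011] turn -0.008
```

```bash
python3 nudge.py '{"moves":[[-0.014,-0.0055,0,0],[-0.0281,-0.0111,0,0],[-0.0281,-0.0111,0,0],[-0.0281,-0.0111,0,0],[-0.0281,-0.0111,0,0],[-0.0281,-0.0111,0,0],[-0.0281,-0.0111,0,0],[-0.0281,-0.0111,0,0],[-0.014,-0.0055,0,0],[0,0,0,0],[0,0,0.02,0],[0,0,0.03,0],[0,0,0.02,0],[0,0,0,0],[0,0,0,0],[0,0,0,0],[0,0,0,0]]}'
python3 go.py .5604 .0997 .0213 2.25
```

```text
time: 25.77
position: [0.5627, 0.1009, 0.0757]
tool_rot: [0.434, 0.901, 0.001, 0.001]
ft_force: [-0.1, 0.0, 0.6]
grip_width: 0.065
grip_force: 0.0
t 25.77 pos [0.5627 0.1009 0.0757] phi 2.245 q6 -0.69 w 0.065
tool move [ 0.0006 -0.0027  0.0544] turn -0.005
```

```bash
python3 nudge.py '{"moves":[[0,-0.001,0.02,0],[0,0,0.02,0],[0,0,0.01,0],[0,0,0.003,0],[0,0,0,0],[0,0,0,0],[0,0,0,0]]}'
python3 nudge.py '{"moves":[[0,0,0,0],[0,0,0,0],[0,0,0,0],[0,0,0,0],[0,0,0,0],[0,0,0,0],[0,0,0,0],[0,0,0,0]]}' 0.0 20
python3 go.py .5604 .0997 .0213 2.25
python3 nudge.py '{"moves":[[0,0,-0.01,0],[0,0,-0.03,0],[0,0,-0.04,0],[0,0,-0.03,0],[0,0,-0.015,0],[0,0,0,0],[0,0,0,0]]}'
python3 go.py .5082 -.3237 .146 2.25
```

```text
time: 26.35
position: [0.5617, 0.0998, 0.0223]
tool_rot: [0.434, 0.901, 0.0, 0.001]
ft_force: [-0.8, -0.3, -0.3]
grip_width: 0.0651
grip_force: 0.0
time: 27.02
position: [0.561, 0.0998, 0.0215]
tool_rot: [0.434, 0.901, 0.0, 0.0]
ft_force: [0.1, 0.1, 1.8]
grip_width: 0.0412
grip_force: 20.0
t 27.02 pos [0.561  0.0998 0.0215] phi 2.245 q6 -0.69 w 0.0412
tool move [ 0.0003 -0.0005  0.0002] turn -0.005
time: 27.6
position: [0.561, 0.0998, 0.1471]
tool_rot: [0.434, 0.901, 0.0, 0.001]
ft_force: [0.0, -0.2, -1.2]
grip_width: 0.0414
grip_force: 20.0
t 27.6 pos [0.561  0.0998 0.1471] phi 2.245 q6 -0.69 w 0.0414
tool move [-0.2979 -0.3056  0.0011] turn -0.005
```

```bash
python3 nudge.py '{"moves":[[-0.0124,-0.0128,0,0],[-0.0248,-0.0255,0,0],[-0.0248,-0.0255,0,0],[-0.0248,-0.0255,0,0],[-0.0248,-0.0255,0,0],[-0.0248,-0.0255,0,0],[-0.0248,-0.0255,0,0],[-0.0248,-0.0255,0,0],[-0.0248,-0.0255,0,0],[-0.0248,-0.0255,0,0],[-0.0248,-0.0255,0,0],[-0.0248,-0.0255,0,0],[-0.0124,-0.0128,0,0],[0,0,0,0],[0,0,0,0],[0,0,0,0]]}'
python3 nudge.py '{"moves":[[0,0,0.02,0],[0,0,0.03,0],[0,0,0.03,0],[0,0,0.02,0],[0,0,0.01,0],[0,0,0.004,0],[0,0,0,0],[0,0,0,0],[0,0,0,0],[0,0,0,0]]}'
python3 go.py .5082 -.3237 .0255 2.25
```

```text
time: 28.93
position: [0.5065, -0.3217, 0.1448]
tool_rot: [0.433, 0.901, 0.001, -0.002]
ft_force: [0.1, -0.0, -0.6]
grip_width: 0.0416
grip_force: 20.0
time: 29.77
position: [0.5083, -0.3243, 0.0337]
tool_rot: [0.433, 0.901, -0.0, 0.001]
ft_force: [-0.9, -0.8, -0.2]
grip_width: 0.0412
grip_force: 20.0
t 29.77 pos [ 0.5083 -0.3243  0.0337] phi 2.245 q6 -1.43 w 0.0412
tool move [0.0006 0.0003 0.0082] turn -0.005
```

```bash
python3 nudge.py '{"moves":[[0,0,0.002,0],[0,0,0.002,0],[0,0,0.001,0],[0,0,0.001,0],[0,0,0.001,0],[0,0,0,0],[0,0,0,0],[0,0,0,0],[0,0,0,0]]}'
python3 nudge.py '{"moves":[[0,0,0.001,0],[0,0,0,0],[0,0,0,0]]}'
python3 go.py .5082 -.3237 .0255 2.25
```

```text
time: 30.52
position: [0.5073, -0.3238, 0.0255]
tool_rot: [0.434, 0.901, -0.0, -0.0]
ft_force: [-1.2, 1.5, 2.7]
grip_width: 0.0414
grip_force: 20.0
time: 30.77
position: [0.5074, -0.3238, 0.0254]
tool_rot: [0.433, 0.901, -0.0, 0.0]
ft_force: [-2.7, 1.6, 9.3]
grip_width: 0.0413
grip_force: 20.0
t 30.77 pos [ 0.5074 -0.3238  0.0254] phi 2.245 q6 -1.43 w 0.0413
tool move [-0.0004  0.0007 -0.0001] turn -0.005
```

```bash
python3 nudge.py '{"moves":[[0,0,0,0],[0,0,0,0],[0,0,0,0],[0,0,0,0],[0,0,0,0],[0,0,-0.01,0],[0,0,-0.03,0],[0,0,-0.04,0],[0,0,-0.03,0],[0,0,-0.01,0],[0,0,0,0],[0,0,0,0]]}' 0.065
python3 go.py .5677 .0095 .145 2.25
```

```text
time: 31.77
position: [0.5073, -0.3236, 0.1446]
tool_rot: [0.434, 0.901, -0.0, 0.0]
ft_force: [0.3, -0.0, -0.8]
grip_width: 0.0648
grip_force: 0.0
t 31.77 pos [ 0.5073 -0.3236  0.1446] phi 2.245 q6 -1.43 w 0.0648
tool move [ 0.2225  0.2551 -0.0005] turn -0.005
```

```bash
python3 nudge.py '{"moves":[[0.0111,0.0128,0,0],[0.0222,0.0255,0,0],[0.0222,0.0255,0,0],[0.0222,0.0255,0,0],[0.0222,0.0255,0,0],[0.0222,0.0255,0,0],[0.0222,0.0255,0,0],[0.0222,0.0255,0,0],[0.0222,0.0255,0,0],[0.0222,0.0255,0,0],[0.0111,0.0128,0,0],[0,0,0,0],[0,0,0,0],[0,0,0.02,0],[0,0,0.03,0],[0,0,0.02,0],[0,0,0,0],[0,0,0,0],[0,0,0,0],[0,0,0,0]]}'
python3 go.py .5677 .0095 .009 2.25
```

```text
time: 33.43
position: [0.5691, 0.0082, 0.0754]
tool_rot: [0.434, 0.901, 0.0, 0.001]
ft_force: [1.0, -0.7, -0.2]
grip_width: 0.0647
grip_force: 0.0
t 33.43 pos [0.5691 0.0082 0.0754] phi 2.244 q6 -0.85 w 0.0647
tool move [ 0.002  -0.0004  0.0664] turn -0.006
```

```bash
python3 nudge.py '{"moves":[[0.001,0,0.02,0],[0,0,0.02,0],[0,0,0.015,0],[0,0,0.007,0],[0,0,0.003,0],[0,0,0,0],[0,0,0,0],[0,0,0,0]]}'
python3 go.py .5677 .0095 .009 2.25
python3 nudge.py '{"moves":[[0,0,0,0],[0,0,0,0],[0,0,0,0],[0,0,0,0],[0,0,0,0],[0,0,0,0],[0,0,0,0],[0,0,0,0]]}' 0.0 20
python3 go.py .5677 .0095 .009 2.25
python3 nudge.py '{"moves":[[0,0,-0.01,0],[0,0,-0.03,0],[0,0,-0.04,0],[0,0,-0.03,0],[0,0,-0.025,0],[0,0,0,0],[0,0,0,0]]}'
python3 go.py .551 -.3766 .145 2.25
```

```text
time: 34.1
position: [0.5684, 0.0096, 0.0104]
tool_rot: [0.434, 0.901, 0.0, 0.001]
ft_force: [-0.4, 1.0, -0.8]
grip_width: 0.0648
grip_force: 0.0
t 34.1 pos [0.5684 0.0096 0.0104] phi 2.245 q6 -0.85 w 0.0648
tool move [ 0.0004 -0.0006  0.0014] turn -0.005
time: 34.77
position: [0.5678, 0.0097, 0.0095]
tool_rot: [0.434, 0.901, 0.0, 0.0]
ft_force: [0.3, 1.1, 2.2]
grip_width: 0.0414
grip_force: 20.0
t 34.77 pos [0.5678 0.0097 0.0095] phi 2.245 q6 -0.85 w 0.0414
tool move [-0.0001 -0.0002  0.0005] turn -0.005
time: 35.35
position: [0.5682, 0.0096, 0.146]
tool_rot: [0.433, 0.901, 0.0, 0.002]
ft_force: [0.0, 0.3, -2.0]
grip_width: 0.0414
grip_force: 20.0
t 35.35 pos [0.5682 0.0096 0.146 ] phi 2.245 q6 -0.85 w 0.0414
tool move [-0.291  -0.2545  0.0012] turn -0.005
```

```bash
python3 nudge.py '{"moves":[[-0.0132,-0.0116,0,0],[-0.0265,-0.0231,0,0],[-0.0265,-0.0231,0,0],[-0.0265,-0.0231,0,0],[-0.0265,-0.0231,0,0],[-0.0265,-0.0231,0,0],[-0.0265,-0.0231,0,0],[-0.0265,-0.0231,0,0],[-0.0265,-0.0231,0,0],[-0.0265,-0.0231,0,0],[-0.0265,-0.0231,0,0],[-0.0132,-0.0116,0,0],[0,0,0,0],[0,0,0,0],[0,0,0,0]]}'
python3 nudge.py '{"moves":[[0,0,0.02,0],[0,0,0.03,0],[0,0,0.03,0],[0,0,0.02,0],[0,0,0.016,0],[0,0,0.008,0],[0,0,0,0],[0,0,0,0],[0,0,0,0],[0,0,0,0]]}'
python3 go.py .551 -.3766 .0135 2.25
```

```text
time: 36.6
position: [0.5495, -0.3747, 0.1422]
tool_rot: [0.434, 0.901, 0.001, -0.002]
ft_force: [0.2, 0.1, -1.8]
grip_width: 0.0413
grip_force: 20.0
time: 37.43
position: [0.5518, -0.3771, 0.0218]
tool_rot: [0.433, 0.901, -0.0, 0.001]
ft_force: [-0.8, -0.6, -0.7]
grip_width: 0.0413
grip_force: 20.0
t 37.43 pos [ 0.5518 -0.3771  0.0218] phi 2.245 q6 -1.44 w 0.0413
tool move [ 0.0009 -0.0003  0.0083] turn -0.005
```

```bash
python3 nudge.py '{"moves":[[0,0,0.002,0],[0,0,0.002,0],[0,0,0.001,0],[0,0,0.001,0],[0,0,0.001,0],[0,0,0,0],[0,0,0,0],[0,0,0,0],[0,0,0,0]]}'
python3 nudge.py '{"moves":[[0,0,0.001,0],[0,0,0,0],[0,0,0,0]]}'
python3 go.py .551 -.3766 .0135 2.25
```

```text
time: 38.18
position: [0.5507, -0.3767, 0.0135]
tool_rot: [0.434, 0.901, -0.0, -0.0]
ft_force: [-1.1, 0.7, 1.3]
grip_width: 0.0417
grip_force: 20.0
time: 38.43
position: [0.5508, -0.3767, 0.0134]
tool_rot: [0.433, 0.901, -0.0, -0.0]
ft_force: [-2.4, 1.2, 6.8]
grip_width: 0.0412
grip_force: 20.0
t 38.43 pos [ 0.5508 -0.3767  0.0134] phi 2.245 q6 -1.44 w 0.0412
tool move [-0.0001  0.0002 -0.0001] turn -0.005
```

Now I release, lift and move back towards the start, then look.

```bash
python3 nudge.py '{"moves":[[0,0,0,0],[0,0,0,0],[0,0,0,0],[0,0,0,0],[0,0,0,0],[0,0,-0.01,0],[0,0,-0.03,0],[0,0,-0.04,0],[0,0,-0.04,0],[0,0,-0.03,0],[0,0,0,0],[0,0,0,0]]}' 0.065
python3 go.py .2 -.55 .2 2.25
```

```text
time: 39.43
position: [0.5521, -0.3778, 0.1658]
tool_rot: [0.433, 0.901, -0.001, 0.003]
ft_force: [-0.0, 0.6, -0.4]
grip_width: 0.0651
grip_force: 0.0
t 39.43 pos [ 0.5521 -0.3778  0.1658] phi 2.245 q6 -1.44 w 0.0651
tool move [ 0.085  -0.3826 -0.0351] turn -0.005
```

```bash
python3 nudge.py '{"moves":[[0.004,-0.019,-0.002,0],[0.008,-0.035,-0.003,0],[0.008,-0.035,-0.003,0],[0.008,-0.035,-0.003,0],[0.008,-0.035,-0.003,0],[0.008,-0.035,-0.003,0],[0.008,-0.035,-0.003,0],[0.008,-0.035,-0.003,0],[0.008,-0.035,-0.003,0],[0.008,-0.035,-0.003,0],[0.008,-0.035,-0.003,0],[0,-0.015,0,0],[0,0,0,0],[0,0,0,0],[0,0,0,0]]}'
python3 - <<'E'
from rig import robot, viewer, readout, ticket
import cv2
t=viewer.camera("top")["img"][:,:,::-1]; s=viewer.camera("side")["img"][:,:,::-1]
cv2.imwrite("pics/top1.png",t)
f=lambda a:cv2.resize(a,(400,300),interpolation=cv2.INTER_CUBIC)
g=cv2.vconcat([cv2.hconcat([f(t[205:295,55:175]),f(t[190:280,380:500])]),cv2.hconcat([f(s[293:405,220:370]),f(s[100:160,290:370])])])
cv2.imwrite("pics/end.png",g)
E
```

```text
time: 40.68
position: [0.1993, -0.5492, 0.1932]
tool_rot: [0.433, 0.901, 0.001, -0.001]
ft_force: [0.1, 0.3, 0.3]
grip_width: 0.0651
grip_force: 0.0
```

View pics/end.png

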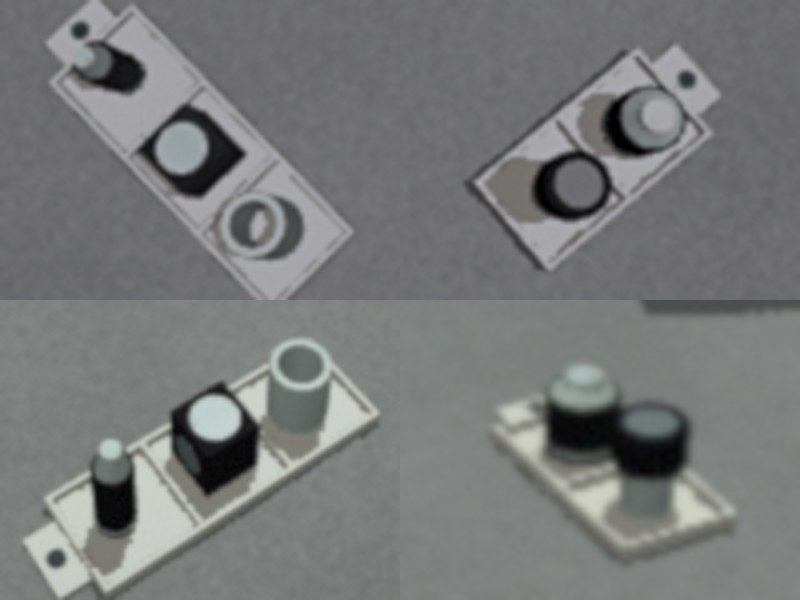

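View pics/top1.png

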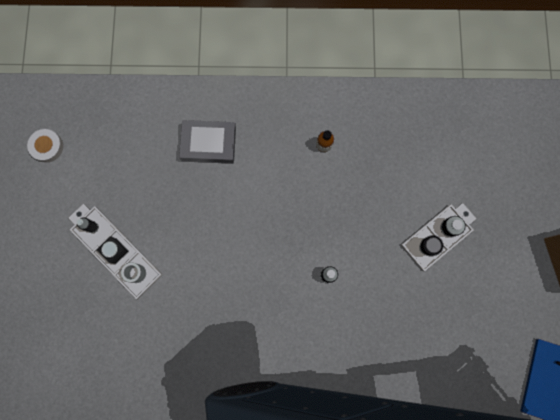

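All five things stand upright in their compartments, and the bystanders look unmoved. In the top view the long objective's nose is at (79.6,222), the cube window at (109,249), the tube rim at (130.5,272), the short objective's nose at (456.5,224.5) and the eyepiece glass at (433.5,246). I'll check these numerically before handing in.

```bash
python3 - <<'E'
from h import *
np.set_printoptions(precision=4,suppress=True)
T=lambda u,v,x,y:(x+u*.3-.35,y+v*.3-.35)
S3=lambda u,v:(220+u*.375-.3,293+(v-300)*112/300-.3); S2=lambda u,v:(290+(u-400)*.2-.4,100+(v-300)*.2-.4)
L=dict(long=(T(83,58,55,205),S3(110,448),(.491,.3315,-.7655)),cube=(T(182,148,55,205),S3(215,417),(.491,.3315,-.7655)),tube=(T(251,225,55,205),S3(300,364),(.491,.3315,-.7655)),
short=(T(258,116,380,190),S2(583,376),(.5296,-.3501,-2.4602)),eye=(T(181,186,380,190),S2(652,422),(.5296,-.3501,-2.4602)))
for k,(a,b,t) in L.items():
    P,e=tri(a,b); d=P[:2]-t[:2]; c,s=np.cos(t[2]),np.sin(t[2]); print(k,P,'err px %.2f'%e,'in tray',d[0]*c+d[1]*s,-d[0]*s+d[1]*c)
E
```

```text
long [0.5431 0.3833 0.0802] err px 0.51 in tray 0.0016857589426016659 0.07348958507429962
cube [0.4926 0.331  0.0485] err px 0.17 in tray 0.0015265166811025866 0.0007406629237511459
tube [0.4468 0.2852 0.052 ] err px 0.37 in tray 0.00020577626779978014 -0.06401315407024635
short [ 0.5507 -0.3762  0.0504] err px 0.41 in tray 5.8356325952177435e-05 0.03351302072205694
eye [ 0.5066 -0.3252  0.0559] err px 0.46 in tray 0.002207689104506968 -0.03386509848848179
```

All five are within 6 mm of their bay centres, at the right heights. I'm handing in.

```bash
python3 -c "
from rig import robot, viewer, readout, ticket
print(ticket.hand_in())"
```

```text
the job is handed in; nothing more can be done
None
```

Both microscope kits are made up and handed in: all five things stand upright within about 6 mm of their compartment centres, nothing was dropped, and the middle objective, oil bottle and slide box were left alone; the judge's verdict was not shown.

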